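Open the instrument case and stand the loupe on the phone

TASK

Open the closed metal instrument case: lift its lid by the thumb tab and push it back past its balance point, so that it stays open by itself once you have let go. Then take out the loupe, the taller of the two things inside, and stand it upright on the middle of the phone's screen, setting it down rather than dropping it and leaving the phone where it lies; the case stays open.

Things in the scene. Friction and masses are not known exactly. Their poses are not given: they have to be found in the camera images.
- case: Flat grey metal case, fixed, 90 (x) x 160 (y) x 50 mm high closed. Origin: centre of its underside; z up, x from front (thumb tab) to back (hinge). Base shell 24 mm high, lid shell 26. Grey insert, face at z 20, has two 40 mm round pockets 6 mm deep at x 0, y +42 and -42: one holds the loupe, the other a low ringed lens (37 mm wide, 12 high); which varies. The green tin at the back is not it.
- lid (a joint): Hinge of the lid, rad: 0 closed (start), 1.9 open at its stop. Axis along case y at x +45, z 24 mm. Below about 1.15 it falls shut, beyond 1.3 it falls open and stays, top 115 mm up. Lid 0.15 kg, moves easily. Dark steel thumb tab, 12 mm wide (y), 12 high, stands out of its front: closed, free part x -74 to -45, y 0, z 26 to 38 mm; pinched across y it turns between the fingers.
- loupe_mid (a point): Black watchmaker's loupe, round flared barrel 31 mm high, 38 mm wide at the upper end, standing on its smaller end in a pocket of the case. Point: its centre, 15.5 mm above its foot; z up its axis. In the case its foot is 14 mm and its top 45 mm above the table, so 21 mm stand above the base's rim. About 40 g.
- phone_screen (a point): Black phone lying loose on the table, screen up, 144 (x) x 68 (y) x 8 mm, about 0.2 kg. Point: centre of the screen's surface, 8 mm above the table; x along the phone, z up.
Things that resemble listed ones, but are neither listed nor needed, are in the scene too. There is more than one size of the case; the one meant has the size given above.

How it is judged (in metres and radians):
On the way, in this order (a step that is already met when the one before it is completed fails the run):
1. the lid is open past its balance point (over 1.6 rad) and stays so with the robot off it, the loupe still in the case (value of joint lid above 1.6 rad and contact force between each of the arm, the fingers and case below 0.1 N and z of loupe_mid in the frame of case below 0.04 m), for 0.2 s.
2. the loupe is lifted clear of the case (its centre over 60 mm above the case's underside) (z of loupe_mid in the frame of case above 0.06 m), for 0.1 s.
At the end, for the whole second after the job is handed in: The loupe stands upright (within 10 degrees) and still on the phone's screen, its centre within 55 mm along and 22 mm across of the screen's centre; the lid stands open (over 1.6 rad) by itself; the phone lies within 30 mm of where it was (x of loupe_mid in the frame of phone_screen between -0.055 and 0.055 m and y of loupe_mid in the frame of phone_screen between -0.022 and 0.022 m and z of loupe_mid in the frame of phone_screen between 0.01 and 0.021 m and angle between loupe_mid's own z axis and vertical below 0.17 rad and value of joint lid above 1.6 rad and linear speed of loupe below 0.02 m/s and distance of phone_screen from where it was at the start of the episode below 0.03 m); the robot touches nothing.
It fails at once if the loupe is let go more than about 30 mm above the phone (contact force between the fingers and loupe below 0.02 N and contact force between loupe and anything else below 0.02 N and z of loupe_mid in the frame of phone_screen above 0.046 m and horizontal distance between loupe_mid and phone_screen below 0.1 m).
It also fails if it takes over 58 s, if anything falls off the work surface, if the arm or the gripper's body presses on something with over 40 N, if the wrist force passes 120 N, or if a joint passes its speed limit or range.

ROBOT

A 7-joint arm with a two-finger parallel gripper is mounted at the origin on a cart in front of the work surface, level with it; the furniture and walls round the work are solid. World frame = base frame: x ahead of the robot, y to its left, z up, the work surface at z = 0. Lengths are in mm, angles in rad, forces in N, time in s.
With the tool pointing down it reaches from about 425 to 875 mm from the base axis. Payload 8.4 kg.
Tool frame: the origin (TCP) lies at the very end of the fingers, on their centre line; the grasp point (between the pads) lies 19 mm behind it (arm.grip_depth is the distance from the TCP to the grasp point, in mm); x points along the fingers, z is the direction in which the jaws open and shut, and the axes are right-handed (so a half turn about x gives the same grasp; the last joint's range is limited). The gripper opens to 87 mm and grips with 3 to 60 N. Pads are 19 mm wide; open, the fingers measure 117 mm over their backs; the gripper's body (75 mm by 190 mm) begins 51 mm behind the grasp point.
Start: joints at [1.099, 0.333, 0.04, 1.465, -0.013, 1.343, -0.059], TCP at [236.722, -605.331, 222.546] pointing down, gripper open.
Joint ranges: [-2.58, 2.58], [-0.38, 2.09], [-1.3, 1.39], [0.25, 2.4], [-1.5, 4.64], [0.08, 2.09], [-2.65, 2.65]. Speed limits (rad/s): [2.22, 2.22, 2.79, 2.79, 3.14, 3.14, 3.14].

INTERFACE

Orientations are given as a unit quaternion [x, y, z, w].
In Python, from bench import arm gives the robot as it stands.
- The arm moves only by the shell command python3 -m handwheel 'ROWS' [OPENING] [FORCE]. ROWS is text: rows parted by semicolons, each of 6 numbers parted by spaces: the shift along the tool's x, y, z in mm, then the turn, a rotation vector about the tool's x, y, z in rad. In form: tx ty tz wx wy wz; .... A call has exactly 8 rows; each row shifts and turns the commanded pose from where the row before left it, along the tool's axes as they then stand; what a row does not reach is not made up. A row lasts 1/8 s, in which the tool goes at most 62.5 mm and 10.7 degrees, less where a joint would pass 70% of its speed; a pose out of reach is approached as far as the arm can. A call with a gripper value outside its range is refused whole. OPENING is the closure, from -1 (fully open) to 1 (shut), set as the call begins (- or left out, the last holds). The fingers move at their own pace and stop on an object; FORCE is the grip in N (left out, the last holds). Time passes only in rows, so rows that do not move let the fingers close, or fill a call up. It gives the time, the measured TCP pose, the force and the opening at its end, in the units of the state.
- arm.observe(): the state, without advancing time (a new reading comes with each control period).
- arm.snapshot(name): name is "scene" or "top" or "wrist"; returns (picture, depth): 420x560x3 uint8, red, green, blue; 420x560 float32, mm along the optical axis (not along the pixel's ray), 0 where there is no reading.
- arm.get_calibration(name): a dict with "mtx" (3x3 intrinsics, pixels), "dist" ([k1, k2, p1, p2, k3] as OpenCV has them; the pictures are not rectified), "R" (3x3) and "t" (3): a world point X has camera coordinates R X + t. Camera axes: x right, y down, z forward; pixel columns grow to the right and rows downward; lengths in mm; the calibration is good to about 2 mm. A picture is of the moment at which its call begins: read the wrist's pose just before it. get_calibration takes no time and is no camera call; for the wrist camera it gives the pose at the moment of the call.
- arm.hand_in(): hands the job in, once; it reports no verdict.
Trained networks look in the newest picture that a camera, given by its name, has taken for a name from the list of things; names that differ only in an ending like _2 or _b are one class to them, and where a whole thing is asked for, a point or a joint stands for the part that bears it (a point fixed in the world has none). Each returns a list of dicts, best first, with "p" (0 to 1); they miss things now and then, are a little off and sometimes report something else, mostly with a low value. They report only what shows in the picture. A call takes as long as a camera call. They do not tell look-alikes from the thing itself.
- arm.boxes_of(camera, target): "point" ([column, row] in pixels, amid what is visible of it).
- arm.trace(camera, target): "region" (420x560 bool, what is visible of it) and "point" ([column, row] in pixels, amid what is visible of it).
The state is a dict: "clock": time; "joint_positions": joint angles; "qd": joint speeds; "effort": joint torques, N m; "ee_pos": TCP position; "tool_rot": TCP orientation; "contact_force": force on the tool from outside, world axes, zero at the start; "ft_torque": the same for the moment, N m; "gripper_width": finger opening in mm.
Only numpy, scipy, OpenCV 4.12 (cv2) and the standard library are available. Lean on these libraries where they do the work, as an engineer would, in place of code of your own. Each camera call takes 0.05 s, during which the arm holds its last target. There are 200 camera calls.

## Working session

There is one attempt and no reset: what is moved stays moved. The work goes in short steps, Python scripts to look and compute and a shell command to move; the robot and the scene stay as the last step left them, time stands still between calls to the robot, and variables do not carry over. Pictures are saved under pics/ and viewed, about 8 in all and at most 12, crops included, and the job is handed in when it is done.

```bash
mkdir -p pics; ls
cat > h.py <<'E'
from bench import arm
import numpy as np, cv2
from scipy.spatial.transform import Rotation as R
def snap(n,f=None):
    p,d=arm.snapshot(n)
    if f: cv2.imwrite('pics/'+f,p[:,:,::-1])
    return p,d,arm.get_calibration(n)
def w(c,d,uv):
    "world points of pixels uv (N,2) with depth"
    uv=np.atleast_2d(uv).astype(float)
    z=d[uv[:,1].astype(int),uv[:,0].astype(int)].astype(float)
    n=cv2.undistortPoints(uv[:,None],np.array(c['mtx'],float),np.array(c['dist'],float))[:,0]
    X=np.c_[n,np.ones(len(n))]*z[:,None]
    return (X-np.array(c['t']).ravel())@np.array(c['R'])
def px(c,P):
    return cv2.projectPoints(np.atleast_2d(P).astype(float),cv2.Rodrigues(np.array(c['R'],float))[0],np.array(c['t'],float),np.array(c['mtx'],float),np.array(c['dist'],float))[0][:,0]
E
python3 - <<'E'
from h import *
s=arm.observe();print(s['ee_pos'],s['tool_rot'],s['clock'],s['contact_force'])
print(R.from_quat(s['tool_rot']).as_matrix().round(2))
for n in ['top','scene']:
    p,d,c=snap(n,n+'1.png')
    for t in ['case','lid','loupe_mid','phone_screen']:
        for r in arm.trace(n,t):
            P=w(c,d,np.argwhere(r['region'])[:,::-1]);P=P[np.isfinite(P).all(1)]
            u=np.array(r['point']);
            print(n,t,round(r['p'],2),u.round(),w(c,d,u).round(),np.percentile(P,[3,50,97],axis=0).round().tolist())
E
```

```text
pics
[ 236.51445131 -604.93285979  221.6679039 ] [ 0.39900338  0.5844738  -0.39842423  0.58347649] 0.0 [-0.10538602  0.27902072 -1.05151079]
[[-0.    0.93  0.36]
 [ 0.    0.36 -0.93]
 [-1.   -0.   -0.  ]]
top case 0.98 [353. 185.] [[ 540. -193.   46.]] [[497.0, -274.0, 12.0], [539.0, -197.0, 50.0], [587.0, -120.0, 54.0]]
top case 0.85 [409. 251.] [[ 389. -315.   35.]] [[354.0, -374.0, 5.0], [387.0, -320.0, 34.0], [419.0, -267.0, 39.0]]
top case 0.84 [303. 249.] [[394. -78.  34.]] [[363.0, -127.0, 25.0], [397.0, -75.0, 34.0], [431.0, -26.0, 39.0]]
top lid 0.98 [354. 183.] [[ 544. -195.   52.]] [[497.0, -273.0, 36.0], [541.0, -198.0, 50.0], [586.0, -122.0, 54.0]]
top lid 0.67 [413. 249.] [[ 394. -324.   32.]] [[356.0, -375.0, 24.0], [387.0, -321.0, 34.0], [419.0, -267.0, 39.0]]
top lid 0.61 [302. 249.] [[394. -76.  37.]] [[365.0, -125.0, 29.0], [397.0, -75.0, 34.0], [429.0, -26.0, 39.0]]
top phone_screen 0.73 [198. 181.] [[560. 168.  10.]] [[493.0, 123.0, 4.0], [555.0, 167.0, 8.0], [617.0, 212.0, 13.0]]
scene case 0.94 [402. 206.] [[ 384. -311.   38.]] [[356.0, -379.0, 2.0], [382.0, -315.0, 35.0], [420.0, -269.0, 40.0]]
scene case 0.89 [318. 189.] [[ 543. -193.   51.]] [[495.0, -273.0, 7.0], [530.0, -187.0, 51.0], [585.0, -119.0, 55.0]]
scene case 0.79 [324. 255.] [[394. -72.  36.]] [[362.0, -128.0, 3.0], [392.0, -69.0, 35.0], [435.0, -21.0, 39.0]]
scene lid 0.97 [403. 205.] [[ 387. -320.   34.]] [[356.0, -376.0, 23.0], [385.0, -319.0, 36.0], [418.0, -269.0, 40.0]]
scene lid 0.71 [325. 259.] [[384. -66.  38.]] [[362.0, -129.0, 16.0], [395.0, -72.0, 36.0], [433.0, -22.0, 39.0]]
scene lid 0.56 [318. 190.] [[ 542. -190.   51.]] [[497.0, -274.0, 31.0], [537.0, -190.0, 51.0], [587.0, -120.0, 55.0]]
scene phone_screen 0.86 [190. 274.] [[555. 166.   9.]] [[489.0, 123.0, 6.0], [552.0, 168.0, 10.0], [618.0, 213.0, 13.0]]
```

Run:
```python
from h import *
a=cv2.imread('pics/top1.png')
cv2.imwrite('pics/top1c.png',cv2.resize(a[110:290,140:460],None,fx=2.5,fy=2.5,interpolation=cv2.INTER_CUBIC))
for n in ['top']:
    p,d,c=snap(n)
    for t in ['lid','phone_screen']:
        r=arm.trace(n,t)[0]
        uv=np.argwhere(r['region'])[:,::-1];P=w(c,d,uv)
        zl,zh=(42,60) if t=='lid' else (3,15)
        P=P[(P[:,2]>zl)&(P[:,2]<zh)]
        print(t,cv2.minAreaRect(P[:,:2].astype(np.float32)),np.median(P[:,2]))
    # tab
    v,u=np.mgrid[100:300,200:500];uv=np.c_[u.ravel(),v.ravel()];P=w(c,d,uv)
    m=(P[:,2]>20)&(P[:,2]<46)&(P[:,0]>400)&(P[:,0]<620)&(P[:,1]>-310)&(P[:,1]<-80)
    for q,k in zip(P[m].round(),uv[m]):
        if q[2]<42: print(k,q,end=' ')
```

```text
lid ((367.70208740234375, -295.8910217285156), (46.35721969604492, 0.0), -98.36888885498047) 42.359879475127556
phone_screen ((555.9429321289062, 168.92750549316406), (143.1098175048828, 69.21107482910156), 26.7198429107666) 8.514857566175385
[319 168] [ 585. -117.   28.] [319 169] [ 584. -117.   23.] [319 170] [ 582. -117.   20.] [319 171] [ 580. -117.   21.] [320 181] [ 552. -118.   36.] [320 182] [ 550. -118.   35.] [320 183] [ 547. -118.   36.] [320 184] [ 545. -118.   35.] [320 185] [ 544. -119.   29.] [320 186] [ 542. -118.   30.] [320 187] [ 538. -118.   34.] [320 188] [ 538. -119.   23.] [320 190] [ 534. -119.   23.] [321 199] [ 509. -120.   41.] [321 200] [ 507. -120.   39.] [321 201] [ 504. -120.   39.] [391 201] [ 503. -279.   40.] [321 202] [ 503. -120.   36.] [361 202] [ 501. -211.   39.] [365 202] [ 501. -220.   39.] [369 202] [ 502. -229.   37.] [370 202] [ 501. -231.   41.] [371 202] [ 502. -234.   37.] [373 202] [ 501. -238.   39.] [374 202] [ 501. -240.   41.] [375 202] [ 501. -243.   38.] [376 202] [ 501. -245.   40.] [377 202] [ 502. -247.   36.] [378 202] [ 501. 
[... 17342 characters left out ...]
25.   32.] [325 246] [ 401. -127.   35.] [326 246] [ 401. -130.   35.] [327 246] [ 401. -132.   37.] [387 246] [ 402. -268.   28.] [388 246] [ 400. -268.   40.] [389 246] [ 401. -271.   34.] [390 246] [ 402. -274.   29.] [391 246] [ 401. -276.   30.] [392 246] [ 401. -277.   36.] [393 246] [ 401. -279.   38.] [394 246] [ 401. -283.   32.] [395 246] [ 401. -285.   31.] [396 246] [ 401. -286.   38.] [397 246] [ 401. -288.   38.] [398 246] [ 401. -290.   38.] [399 246] [ 401. -294.   33.] [400 246] [ 400. -295.   39.] [401 246] [ 400. -297.   38.] [402 246] [ 401. -300.   35.] [403 246] [ 401. -302.   34.] [404 246] [ 400. -304.   38.] [405 246] [ 401. -307.   33.] [406 246] [ 401. -309.   33.]
```

View pics/top1c.png

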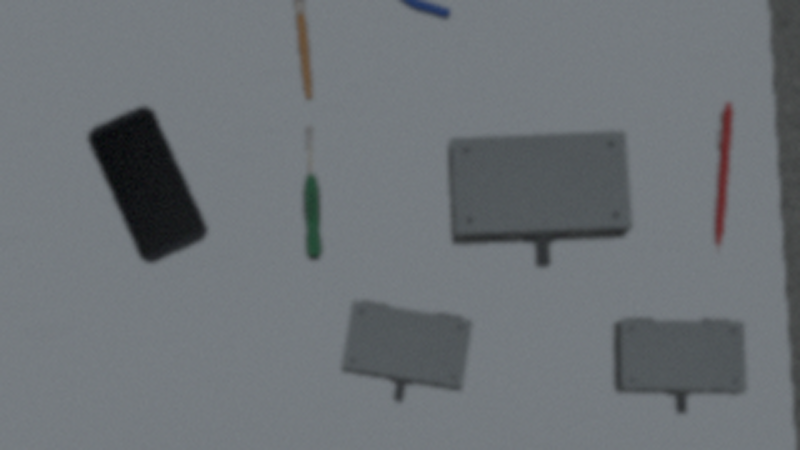

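View pics/scene1.png

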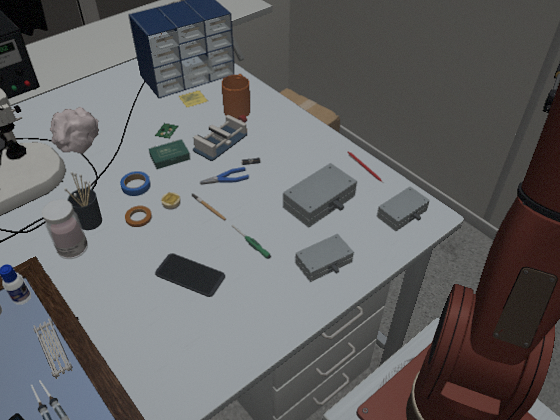

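The big grey case at (353,185) in the top view is the one meant: it measures 90x160x50, while those at (303,249) and (409,251) are clearly smaller and only about 35 high. The enlarged crop confirms this. Its tab points at the robot, at about world (471..500, -200). The phone is at (198,181).

```bash
python3 -m handwheel '5 47 -36 0 0 0;5 47 -36 0 0 0;5 47 -36 0 0 0;5 47 -36 0 0 0;5 47 -36 0 0 0;5 47 -36 0 0 0;5 47 -36 0 0 0;5 47 -36 0 0 0' -1 10
```

```text
clock: 1.65
ee_pos: [482.8, -198.6, 182.8]
tool_rot: [0.399, 0.584, -0.399, 0.584]
contact_force: [1.1, -0.4, 1.0]
gripper_width: 86.8
```

```bash
python3 -m handwheel '0 0 0 0.11 0 0;0 0 0 0.11 0 0;0 0 0 0.12 0 0;0 0 0 0 0 0;0 0 0 0 0 0;0 0 0 0 0 0;0 0 0 0 0 0;0 0 0 0 0 0'
python3 - <<'E'
from h import *
s=arm.observe();print(s['ee_pos'],s['clock']);M=R.from_quat(s['tool_rot']).as_matrix();print(M.round(3))
p,d,c=snap('wrist','w1.png')
v,u=np.mgrid[0:420,0:560];uv=np.c_[u.ravel(),v.ravel()];P=w(c,d,uv);P=P[d.ravel()>0]
near=(abs(P[:,0]-540)<70)&(abs(P[:,1]+198)<100)
q=P[near&(P[:,2]>46)&(P[:,2]<56)]
print('lid',len(q), cv2.minAreaRect(q[:,:2].astype(np.float32)) if len(q) else 0, np.percentile(q,[1,50,99],axis=0).round(1).tolist())
t=P[(P[:,2]>32)&(P[:,2]<44)&(P[:,0]<494)&(P[:,0]>455)&(abs(P[:,1]+200)<30)]
print('tab',len(t),np.percentile(t,[2,50,98],axis=0).round(1).tolist())
E
```

```text
clock: 2.65
ee_pos: [482.0, -200.2, 182.6]
tool_rot: [0.492, 0.508, -0.492, 0.508]
contact_force: [0.3, -0.8, -0.2]
gripper_width: 86.8
[ 482.00069811 -200.19781887  182.56182725] 2.65
[[-0.     0.999  0.033]
 [ 0.     0.033 -0.999]
 [-1.    -0.    -0.   ]]
lid 23253 ((546.0388793945312, -201.46173095703125), (90.36832427978516, 161.1913299560547), 2.203758955001831) [[501.7, -279.7, 48.1], [548.4, -201.3, 49.8], [591.0, -122.9, 51.5]]
tab 334 [[472.4, -209.8, 35.4], [483.4, -204.0, 37.5], [493.4, -198.2, 39.0]]
```

View pics/w1.png

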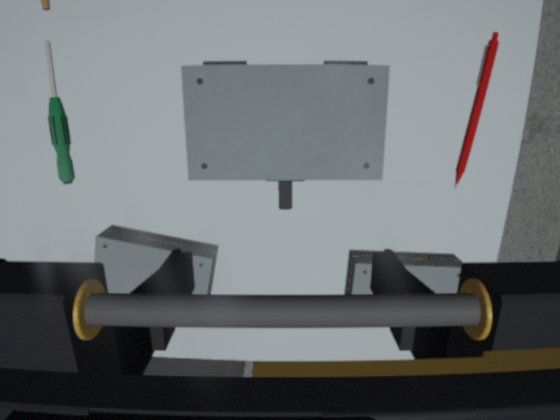

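The wrist view shows the big case (lid centre about (285,123) px) with its tab at (285,195), straight ahead of the fingers. Next is descending onto the tab and pinching it.

```bash
python3 -m handwheel '30 2 4 0 0 0;40 0 0 0 0 0;40 0 0 0 0 0;30 0 0 0 0 0;18 0 0 0 0 0;0 0 0 0 0 0;0 0 0 0 0 0;0 0 0 0 0 0' -1 10; python3 -m handwheel '0 0 0 0 0 0;0 0 0 0 0 0;0 0 0 0 0 0;0 0 0 0 0 0;0 0 0 0 0 0;0 0 0 0 0 0;0 0 0 0 0 0;0 0 0 0 0 0' 1 12
python3 - <<'E'
import numpy as np
r=np.array([-107,8.]);L=[]
for a in np.linspace(0,1.45,17):
    L.append((r[0]*np.cos(a)+r[1]*np.sin(a), -r[0]*np.sin(a)+r[1]*np.cos(a)))
print(np.diff(L,axis=0).round(1).tolist())
E
```

```text
clock: 3.7
ee_pos: [485.1, -204.5, 25.8]
tool_rot: [0.492, 0.507, -0.491, 0.509]
contact_force: [-0.4, -0.1, -0.4]
gripper_width: 87.2
clock: 4.7
ee_pos: [484.2, -204.1, 24.6]
tool_rot: [0.492, 0.508, -0.492, 0.508]
contact_force: [-0.3, -0.1, 0.5]
gripper_width: 14.8
[[1.2, 9.7], [2.0, 9.5], [2.9, 9.3], [3.7, 9.0], [4.5, 8.6], [5.3, 8.2], [6.0, 7.7], [6.7, 7.1], [7.3, 6.5], [7.8, 5.8], [8.3, 5.0], [8.7, 4.3], [9.1, 3.5], [9.4, 2.6], [9.6, 1.8], [9.7, 0.9]]
```

```bash
python3 -m handwheel '-9.7 1.2 0 0 0 0;-9.5 2 0 0 0 0;-9.3 2.9 0 0 0 0;-9 3.7 0 0 0 0;-8.6 4.5 0 0 0 0;-8.2 5.3 0 0 0 0;-7.7 6 0 0 0 0;-7.1 6.7 0 0 0 0'; python3 -m handwheel '-6.5 7.3 0 0 0 0;-5.8 7.8 0 0 0 0;-5 8.3 0 0 0 0;-4.3 8.7 0 0 0 0;-3.5 9.1 0 0 0 0;-2.6 9.4 0 0 0 0;-1.8 9.6 0 0 0 0;-0.9 9.7 0 0 0 0'
python3 - <<'E'
from h import *
snap('wrist','w2.png')
E
```

```text
clock: 5.7
ee_pos: [516.4, -201.5, 94.0]
tool_rot: [0.492, 0.509, -0.491, 0.508]
contact_force: [0.7, 4.7, -2.6]
gripper_width: 11.9
clock: 6.7
ee_pos: [586.6, -199.1, 124.6]
tool_rot: [0.492, 0.509, -0.491, 0.508]
contact_force: [-0.4, 6.1, -0.0]
gripper_width: 11.8
```

View pics/w2.png

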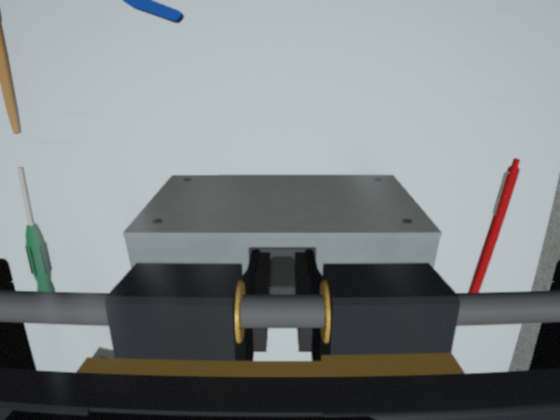

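The lid stands nearly upright in the pinch, with the tab between the fingers at (283,270). I'll push it a little further, release, then back off upward.

```bash
python3 -m handwheel '0 9 0 0 0 0;1 9 0 0 0 0;0 0 0 0 0 0;0 0 0 0 0 0;0 0 0 0 0 0;0 0 0 0 0 0;0 0 0 0 0 0;0 0 0 0 0 0'; python3 -m handwheel '0 0 0 0 0 0;0 0 0 0 0 0;0 0 0 0 0 0;0 0 0 0 0 0;0 0 0 0 0 0;0 0 0 0 0 0;-20 0 0 0 0 0;-30 -20 0 0 0 0' -1
python3 -m handwheel '-30 -40 0 0 0 0;-10 -40 0 0 0 0;0 -40 0 0 0 0;0 -10 0 0 0 0;0 0 0 0 0 0;0 0 0 0 0 0;0 0 0 0 0 0;0 0 0 0 0 0'
python3 - <<'E'
from h import *
s=arm.observe();print(s['ee_pos'],s['clock'])
snap('scene','s2.png')
p,d,c=snap('wrist','w3.png')
a=np.array([546,-201.5,0]);ca,sa=np.cos(.038),np.sin(.038)
for t in ['loupe_mid','lid']:
  for r in arm.trace('wrist',t):
    P=w(c,d,np.argwhere(r['region'])[:,::-1]);P=P[P[:,2]>-5]
    print(t,r['p'],r['point'],np.percentile(P,[3,50,97],axis=0).round(1).tolist())
E
```

```text
clock: 7.75
ee_pos: [604.9, -198.4, 123.9]
tool_rot: [0.492, 0.509, -0.491, 0.508]
contact_force: [0.9, 5.9, 1.8]
gripper_width: 11.8
clock: 8.75
ee_pos: [584.6, -200.2, 173.9]
tool_rot: [0.492, 0.509, -0.491, 0.508]
contact_force: [0.1, -1.2, 0.3]
gripper_width: 82.6
clock: 9.75
ee_pos: [454.8, -204.9, 212.8]
tool_rot: [0.492, 0.509, -0.492, 0.508]
contact_force: [-0.6, -0.0, 0.8]
gripper_width: 87.1
[ 454.7760382  -204.85558593  212.78200699] 9.75
loupe_mid 0.9 [231.2, 90.7] [[528.0, -175.7, 23.8], [544.8, -157.8, 38.7], [560.8, -142.7, 45.8]]
lid 0.93 [277.9, 14.9] [[591.4, -276.2, 19.2], [608.5, -198.8, 24.6], [620.3, -122.1, 60.4]]
lid 0.9 [400.9, 247.4] [[362.3, -377.5, 18.3], [400.2, -325.1, 34.1], [421.5, -270.1, 35.8]]
lid 0.77 [152.7, 230.8] [[371.0, -133.5, 19.0], [407.2, -75.7, 34.1], [437.3, -27.1, 35.7]]
```

View pics/w3.png

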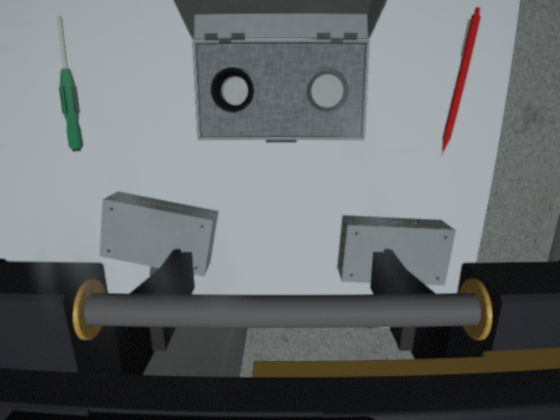

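The lid is open. The loupe is the dark ring at (232,90), in the +y pocket at world about (544.5,-159.5). The low lens at (327,91) is not wanted. Next I go over the loupe and down.

```bash
python3 -m handwheel '0 31 -14 0 0 0;0 30 -14 0 0 0;0 30 -14 0 0 0;40 0 0 0 0 0;40 0 0 0 0 0;30 0 0 0 0 0;0 0 0 0 0 0;0 0 0 0 0 0' -1 20
python3 - <<'E'
from h import *
s=arm.observe();print(s['ee_pos'])
p,d,c=snap('wrist','w4.png')
for r in arm.trace('wrist','loupe_mid')[:1]:
    P=w(c,d,np.argwhere(r['region'])[:,::-1]);P=P[(P[:,2]>41)&(P[:,2]<50)]
    print(r['p'],r['point'],cv2.minEnclosingCircle(P[:,:2].astype(np.float32)),np.percentile(P,[3,50,97],axis=0).round(1).tolist())
E
```

```text
clock: 10.95
ee_pos: [544.7, -160.3, 104.4]
tool_rot: [0.492, 0.508, -0.491, 0.509]
contact_force: [-0.1, -0.9, 0.2]
gripper_width: 86.8
[ 544.70737903 -160.26841934  104.38856347]
0.96 [280.2, 226.6] ((545.0396728515625, -159.50155639648438), 19.019123077392578) [[527.9, -176.3, 41.3], [542.9, -158.8, 44.6], [562.7, -142.0, 46.1]]
```

```bash
python3 -m handwheel '25 0 -1 0 0 0;25 0 0 0 0 0;15 0 0 0 0 0;10 0 0 0 0 0;0 0 0 0 0 0;0 0 0 0 0 0;0 0 0 0 0 0;0 0 0 0 0 0' -1 20; python3 -m handwheel '0 0 0 0 0 0;0 0 0 0 0 0;0 0 0 0 0 0;0 0 0 0 0 0;0 0 0 0 0 0;0 0 0 0 0 0;0 0 0 0 0 0;0 0 0 0 0 0' 1 20;  python3 -m handwheel '-10 0 0 0 0 0;-20 0 0 0 0 0;-30 0 0 0 0 0;-30 0 0 0 0 0;-20 0 0 0 0 0;0 0 0 0 0 0;0 0 0 0 0 0;0 0 0 0 0 0' 1 20
python3 - <<'E'
from h import *
s=arm.observe();print(s['ee_pos'])
snap('wrist','w5.png')
snap('scene')
for r in arm.trace('scene','loupe_mid'): print(r['p'],r['point'])
c=arm.get_calibration('scene'); print(px(c,[s['ee_pos']]))
E
```

```text
clock: 12.05
ee_pos: [544.1, -159.2, 28.5]
tool_rot: [0.492, 0.508, -0.492, 0.508]
contact_force: [0.2, -0.2, -0.1]
gripper_width: 86.9
clock: 13.05
ee_pos: [543.9, -159.1, 28.1]
tool_rot: [0.492, 0.508, -0.492, 0.508]
contact_force: [1.1, 0.5, -0.3]
gripper_width: 35.8
clock: 14.05
ee_pos: [543.2, -158.9, 136.9]
tool_rot: [0.491, 0.509, -0.492, 0.508]
contact_force: [0.0, -0.5, -0.0]
gripper_width: 35.7
[ 543.22974678 -158.9465608   136.94017628]
0.69 [189.4, 272.3]
0.68 [310.4, 164.6]
[[309.17564299 167.07295889]]
```

View pics/w5.png

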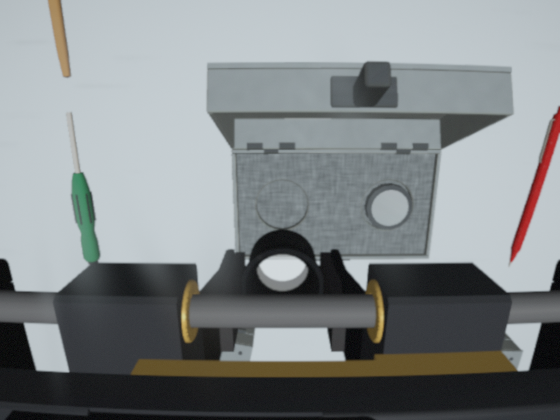

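The loupe is held upright between the fingers and clear of the case. The pocket at (283,205) is empty and the lid is open. Next is carrying it to the phone.

```bash
python3 -m handwheel '0 1.4 -20 0 0 0;0 3.4 -47 0 0 0;0 3.8 -54 0 0 0;0 3.8 -54 0 0 0;0 3.8 -54 0 0 0;0 3.8 -50 0 0 0;0 2.8 -34 0 0 0;0 1 -15 0 0 0'; python3 -m handwheel '15 0 0 0 0 0;25 0 0 0 0 0;25 0 0 0 0 0;20 0 0 0 0 0;12 0 0 0 0 0;0 0 0 0 0 0;0 0 0 0 0 0;0 0 0 0 0 0'
python3 - <<'E'
from h import *
p,d,c=snap('wrist','w6.png')
for t in ['phone_screen','loupe_mid']:
  for r in arm.trace('wrist',t)[:1]:
    P=w(c,d,np.argwhere(r['region'])[:,::-1]);
    print(t,r['p'],r['point'],cv2.minAreaRect(P[abs(P[:,2]-9)<5][:,:2].astype(np.float32)) if t[0]=='p' else '',np.percentile(P,[3,50,97],axis=0).round(1).tolist())
E
```

```text
clock: 15.2
ee_pos: [555.9, 173.2, 138.1]
tool_rot: [0.491, 0.509, -0.49, 0.509]
contact_force: [-0.5, 0.6, 0.3]
gripper_width: 35.7
clock: 16.2
ee_pos: [557.5, 169.7, 42.0]
tool_rot: [0.492, 0.508, -0.491, 0.508]
contact_force: [-0.0, 0.5, -0.2]
gripper_width: 35.8
phone_screen 0.7 [269.8, 190.3] ((557.9893798828125, 166.29434204101562), (144.14926147460938, 67.4119873046875), 25.270347595214844) [[494.4, 134.0, 6.4], [589.7, 176.3, 8.0], [626.9, 215.2, 9.3]]
loupe_mid 0.97 [283.5, 269.6]  [[546.5, 153.1, 32.5], [561.9, 168.9, 40.3], [575.9, 184.7, 59.2]]
```

View pics/w6.png

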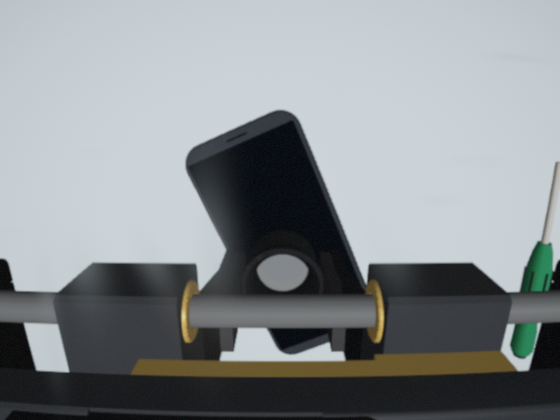

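The loupe hangs over the middle of the phone at (283,270), and the phone hasn't moved. I'll lower it slowly.

```bash
python3 -m handwheel '6 0 1 0 0 0;6 0 1 0 0 0;4 0 0 0 0 0;2 0 0 0 0 0;1 0 0 0 0 0;0 0 0 0 0 0;0 0 0 0 0 0;0 0 0 0 0 0'
```

```text
clock: 17.35
ee_pos: [557.1, 167.6, 22.2]
tool_rot: [0.492, 0.508, -0.492, 0.508]
contact_force: [-1.5, 0.5, 1.5]
gripper_width: 35.7
```

```bash
python3 -m handwheel '0.5 0 0 0 0 0;0 0 0 0 0 0;0.5 0 0 0 0 0;0 0 0 0 0 0;0 0 0 0 0 0;0 0 0 0 0 0;0 0 0 0 0 0;0 0 0 0 0 0'
```

```text
clock: 18.35
ee_pos: [557.2, 167.6, 22.1]
tool_rot: [0.492, 0.508, -0.492, 0.508]
contact_force: [-5.4, -1.7, 12.0]
gripper_width: 35.9
```

It has contact with the screen (12 N). I'll ease off slightly, release and rise straight up.

```bash
python3 -m handwheel '-0.7 0 0 0 0 0;0 0 0 0 0 0;0 0 0 0 0 0;0 0 0 0 0 0;0 0 0 0 0 0;0 0 0 0 0 0;0 0 0 0 0 0;0 0 0 0 0 0'; python3 -m handwheel '0 0 0 0 0 0;0 0 0 0 0 0;0 0 0 0 0 0;0 0 0 0 0 0;0 0 0 0 0 0;0 0 0 0 0 0;0 0 0 0 0 0;0 0 0 0 0 0' -1; python3 -m handwheel '-10 0 0 0 0 0;-30 0 0 0 0 0;-40 0 0 0 0 0;-40 0 0 0 0 0;-30 -30 0 0 0 0;0 -50 0 0 0 0;0 0 0 0 0 0;0 0 0 0 0 0'
python3 - <<'E'
from h import *
p,d,c=snap('wrist','w7.png')
for t in ['phone_screen','loupe_mid']:
  for r in arm.trace('wrist',t)[:1]:
    P=w(c,d,np.argwhere(r['region'])[:,::-1]);
    q=P[abs(P[:,2]-9)<5] if t[0]=='p' else P[abs(P[:,2]-39)<4]
    print(t,r['p'],r['point'],cv2.minAreaRect(q[:,:2].astype(np.float32)),np.percentile(P,[3,50,97],axis=0).round(1).tolist())
snap('scene')
for r in arm.trace('scene','lid'): print('lid',r['p'],r['point'])
a,b,_=snap('scene','s3.png')
x=np.vstack([cv2.resize(cv2.imread('pics/w7.png'),(400,300)),cv2.resize(cv2.imread('pics/s3.png')[100:340,100:420],(400,300))])
cv2.imwrite('pics/fin.png',x)
E
```

```text
clock: 19.35
ee_pos: [557.1, 167.5, 22.2]
tool_rot: [0.492, 0.508, -0.492, 0.508]
contact_force: [-2.8, -1.5, 7.0]
gripper_width: 36.1
clock: 20.35
ee_pos: [557.0, 167.5, 21.8]
tool_rot: [0.492, 0.508, -0.492, 0.508]
contact_force: [0.1, -0.3, -0.8]
gripper_width: 87.0
clock: 21.35
ee_pos: [477.6, 164.8, 172.6]
tool_rot: [0.492, 0.508, -0.491, 0.509]
contact_force: [0.9, -0.3, 0.1]
gripper_width: 86.7
phone_screen 0.64 [280.3, 77.1] ((558.1763305664062, 166.75759887695312), (144.3366241455078, 67.91590881347656), 25.43407440185547) [[494.7, 121.0, 6.2], [565.7, 167.8, 7.9], [623.1, 213.2, 9.4]]
loupe_mid 0.7 [282.4, 102.3] ((558.17724609375, 166.7803497314453), (37.163169860839844, 36.627017974853516), 48.56765365600586) [[541.5, 150.5, 17.0], [558.3, 166.8, 32.7], [575.0, 183.0, 39.5]]
lid 0.96 [403.5, 207.6]
lid 0.91 [296.1, 166.9]
lid 0.69 [323.5, 256.5]
```

View pics/fin.png

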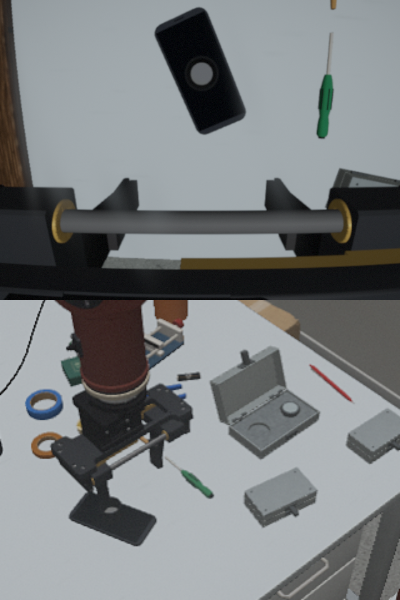

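The loupe stands upright at the middle of the screen (top at z 39, centred on the phone). The lid is open, the phone hasn't moved and the gripper is clear.

```bash
python3 -c "
from bench import arm
print(arm.hand_in())"
```

```text
the job is handed in; nothing more can be done
None
```

The job is done and handed in at about 21.5 s of the 58 s allowed. I pinched the case's thumb tab, swung the lid back past its balance point and let go. I then took the loupe from its pocket and set it down on the phone before releasing it.

**Last checks, all passed:**
- **Loupe:** it stands upright, its top about 39 mm above the table. Its centre measured (558, 167), less than 1 mm from the measured screen centre.
- **Phone:** it moved no more than about 3 mm from the first measurement, which is within the error of the images.
- **Lid:** it stands open by itself in the final picture. I judged this by eye and did not measure the hinge angle.
- **Robot:** the gripper is clear of everything and the contact force reads about zero.

**Deviations:** while setting the loupe down, the contact force reached 12 N, and I eased it to 7 N before opening the fingers. While I lifted the lid, the wrist showed about 6 N sideways, well within the limit.

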